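# Raise and lock a telescoping target post

### The arm

A 6-joint arm with a two-finger parallel gripper is mounted at the origin on the work surface. World frame = base frame: x ahead of the robot, y to its left, z up, the work surface at z = 0. Lengths are in m, angles in rad, forces in N, time in s.
With the tool pointing down it reaches from about 0.35 to 0.875 m from the base axis. Payload 15.5 kg.
Tool frame: the origin (TCP) lies at the very end of the fingers, on their centre line; the grasp point (between the pads) lies 19 mm behind it; z points along the fingers, y is the direction in which the jaws open and shut (so a half turn about z gives the same grasp; the last joint's range is limited). The gripper opens to 85 mm and grips with 20 to 120 N. Pads are 22 mm wide; open, the fingers measure 114 mm over their backs; the gripper's body (76 mm by 85 mm) begins 54 mm behind the grasp point. The pads swing forward as they close: fully open they stand 13 mm farther back than shut.
Start: joints at [1.133, 0.494, 1.345, -0, 1.302, -0.096], TCP at [0.21, 0.589, 0.231] pointing down, gripper open.
Joint ranges: [-2.91, 2.91], [-0.82, 2.16], [0.22, 2.67], [-1.22, 4.37], [0.12, 2.79], [-3.08, 3.08]. Speed limits (rad/s): [1.89, 1.89, 2.57, 3.01, 3.01, 3.01].

### API

Orientations are given as a unit quaternion [w, x, y, z].
In Python, from plant import env gives the robot as it stands.
- The arm moves only by the tool servo_tool, never from a script. Its argument "commands" is a list of rows, each a list of 3 entries, a list of its own where there are three numbers: the shift along the tool's x, y, z in units of 25 mm (1.0 is 25 mm), then the turn, a rotation vector about the tool's x, y, z in units of 5 degrees (1.0 is 5 degrees), then the finger opening in mm, from 0 to 85.4. In form: [[[x, y, z], [rx, ry, rz], gripper], ...]. A call has exactly 8 rows; each row is the pose to reach, as a shift and turn from the pose measured when the call began, along the tool's axes at that moment; what a row does not reach only later rows make up. A row lasts 1/12 s, in which the tool goes at most 41.7 mm and 7.16 degrees, less where a joint would pass 70% of its speed; a pose out of reach is approached as far as the arm can. A call with a gripper value outside its range is refused whole. The fingers move at their own pace and stop on an object; the grip force is fixed at half the most. Time passes only in rows, so rows that repeat a pose let the fingers close, or fill a call up. It gives the time, the measured TCP pose, the force and the opening at its end, in the units of the state.
- env.observe(): the state, without advancing time (a new reading comes with each control period).
- env.capture(name): name is "side" or "top" or "wrist"; returns a dict with "frame" (384x512x3 uint8, red, green, blue), "depth" (384x512 float32, m along the optical axis (not along the pixel's ray), 0 where there is no reading), "fovy" (degrees; the focal length in pixels is half the picture's height over the tangent of half this angle, whatever the lens; pixels are square), "cx", "cy" (the principal point, pixels), "view" (4x4, takes a point from world to camera coordinates); the wrist camera has in their place "tool_from_camera" (4x4, takes a point from camera to tool coordinates, whose origin is the TCP and whose axes are the flange's). Camera axes: x right, y down, z forward; pixel columns grow to the right and rows downward; lengths in m; the calibration is good to about 2 mm. A picture is of the moment at which its call begins: read the wrist's pose just before it.
- env.close_job(): hands the job in, once; it reports no verdict.
Trained networks look in the newest picture that a camera, given by its name, has taken for a name from the list of things; names that differ only in an ending like _2 or _b are one class to them, and where a whole thing is asked for, a point or a joint stands for the part that bears it (a point fixed in the world has none). Each returns a list of dicts, best first, with "conf" (0 to 1); they miss things now and then, are a little off and sometimes report something else, mostly with a low value. They report only what shows in the picture. A call takes as long as a camera call. They do not tell look-alikes from the thing itself.
- env.look_for(camera, query): "bbox" ([left, top, width, height] in pixels, round what is visible of it).
- env.trace(camera, query): "mask" (384x512 bool, what is visible of it) and "bbox" ([left, top, width, height] in pixels, round what is visible of it).
The state is a dict: "t": time; "qpos": joint angles; "joint_vel": joint speeds; "tau": joint torques, N m; "tcp_pos": TCP position; "orientation": TCP orientation; "force": force on the tool from outside, world axes, zero at the start; "torque": the same for the moment, N m; "grip_width": finger opening in m.
Only numpy, scipy, OpenCV 4.12 (cv2) and the standard library are available. Lean on these libraries where they do the work, as an engineer would, in place of code of your own. Each camera call takes 0.05 s, during which the arm holds its last target.

### The job

Raise the telescoping target post on the bench and lock it, ready for the scanner's target plate: lift the mast a little by its flat blade and twist it clockwise out of the lower notch, slide it up, feeling with a light anticlockwise twist for the upper notch (the slot runs on past it), turn it fully into that notch and lower it in, so that it stays up by itself when you let go. Work gently, never forcing the mast in its sleeve (30 N at most), and leave the other things on the bench where they are.

Things in the scene. Friction and masses are not known exactly. Their poses are not given: they have to be found in the camera images.
- post: Fixed post: dark round foot 100 mm across, 12 mm thick; upright bright eight-sided slotted sleeve 52 mm across; dark clamped head on top, 60 mm across, its top 147 to 179 mm above the bench. Origin: centre of the foot's underside, on the sleeve's axis, z up. Two vertical slots run up its +x and -x sides. Bore 28 mm wide: the mast has 1.5 mm play all round. Bolted down.
- lower_notch (a point): Centre of the sleeve at the lower notch's floor, 50 mm above the bench; axes as the post. A notch branches off each slot anticlockwise seen from above: the lower in the sleeve, the upper in the head. Each has a 5 mm high lip at 28 degrees, 2 mm thick, then a pocket about 50 degrees from the slot, with a side stop at 54 degrees, and a roof 15 mm above its floor.
- slot_mid (a point): On the sleeve's axis, 116 mm above the bench: the mean height of the upper notch's floor; axes as the post. The head was clamped anywhere within 32 mm: the true floor is 50 to 82 mm above the lower one. This is reported nowhere and must be felt. The slots run on past the upper notch to a dead end 33 mm above its floor, so sliding to the end goes too far.
- mast: Loose telescoping mast, 0.2 to 0.4 kg: steel rod of 25 mm diameter standing in the sleeve, with a flat blade on top. Origin: centre of the rod's lower end, z up. Starts in the lower notch, turned 46 to 54 degrees anticlockwise from the post's x. Turned clockwise to about 0 it slides freely and falls if let go; in the slot it meets the slot's sides at 9 degrees either way.
- blade (a point): Centre of the mast's blade, the place to grip: an upright aluminium plate on the mast's axis, 50 mm wide (its x), 14 mm thick (its y), 55 mm high (its z, up), with 27.5 mm of it below this point and then the rod. About 217.5 mm above the bench at the start.
- pin (a point): Middle of the mast's cross pin, inside the rod, 164 mm below the blade's centre: 7 mm diameter, along the blade's x, ends 25 mm from the axis. Locked, it lies on a notch's floor. It passes over the lip when 5 to 8 mm above that floor (8 mm: roof). To find the upper notch, lean it lightly anticlockwise on the slot's side while sliding up: it gives way there. In the pocket it sinks by its weight.
- turntable: Fixed bystander: spare turntable, an aluminium disc 116 mm across on a white drum, 65 mm high with three brass studs 12 mm higher. Origin: centre of its underside.
- screwdriver: Bystander: black-handled screwdriver lying on the bench. Origin under its middle.
- tape: Bystander: orange roll of tape, 110 mm across, 48 mm high. Origin: centre of its underside.
- jar: Bystander: glass jar with steel lid, 72 mm across, 95 mm high. Origin: centre of its underside.
- screw_tray: Bystander: white tray, 100 by 130 by 45 mm. Origin: centre of its underside.
- motor: Bystander: square motor, 57 by 57 by 59 mm with a shaft 20 mm long on top. Origin: centre of its underside.
- wrench: Bystander: steel wrench lying on the bench. Origin under its middle.
Mind the look-alikes: they are no part of the job. What is shaped like the post but purple or red is not meant. There is more than one size of the mast; the job needs the larger.

How it is judged:
On the way, in this order (a step that is already met when the one before it is completed fails the run):
1. the mast is twisted free, blade in line with the sleeve's slots, while still low (angle between the x axis of blade and the x axis of post, either way round below 0.25 rad and z of blade in the frame of post below 0.24 m), for 0.05 s.
2. the mast is slid well up, still twisted free (angle between the x axis of blade and the x axis of post, either way round below 0.25 rad and z of blade in the frame of post above 0.257 m), for 0.1 s.
At the end, for the whole second after the job is handed in: The mast stands by itself in the upper notch: let go and at rest, its blade's centre more than 257 mm above the post's underside, blade turned back more than 44 degrees from the line of the slots (into the pocket), and leaning less than 0.1 rad (z of blade in the frame of post above 0.257 m and angle between the x axis of blade and the y axis of post, either way round below 0.8 rad and angle between blade's own z axis and vertical below 0.1 rad and linear speed of mast below 0.02 m/s and contact force between mast and the fingers below 0.1 N); the robot touches nothing.
It fails at once if the mast is forced: more than 30 N between mast and post (contact force between mast and post above 30 N).
It fails at once if another thing on the bench is moved by more than 20 mm (distance of any of screwdriver, tape, jar, screw_tray, motor, wrench from where it was at the start of the episode above 0.02 m).
It also fails if it takes over 72 s, if anything falls off the work surface, if the arm or the gripper's body presses on something with over 40 N, if the wrist force passes 120 N, or if a joint passes its speed limit or range.

## Working session

There is one attempt and no reset: what is moved stays moved. The work goes in short steps, Python scripts to look and compute and a tool call to move; the robot and the scene stay as the last step left them, time stands still between calls to the robot, and variables do not carry over. Pictures are saved under pics/ and viewed, and the job is handed in when it is done.

Besides the shell and the picture viewer there is one more tool, called as name([rows], argument=value, ...), one row to a line, values as JSON. servo_tool: Moves the arm, as the interface text tells. Its arguments: {"type":"object","properties":{"commands":{"type":"array"}},"required":["commands"]}

```bash
ls; mkdir -p pics
python3 - <<'E'
from plant import env
import cv2,numpy as np
s=env.observe();print({k:np.round(v,3) for k,v in s.items()})
for c in("side","top","wrist"):
    d=env.capture(c);cv2.imwrite(f"pics/{c}0.png",d["frame"][...,::-1])
    print(c,d["fovy"],d["cx"],d["cy"]);
    for q in("post","mast","blade"):
        print(q,[(np.round(r["conf"],2),[int(v) for v in r["bbox"]]) for r in env.look_for(c,q)])
E
```

```text
pics
{'t': np.float64(0.0), 'qpos': array([ 1.133,  0.494,  1.346, -0.   ,  1.302, -0.096]), 'joint_vel': array([-0.001, -0.001,  0.001, -0.001, -0.001, -0.   ]), 'tau': array([-0.0000e+00, -8.8214e+01, -3.8387e+01, -0.0000e+00,  1.0000e-02,
        0.0000e+00]), 'tcp_pos': array([0.21 , 0.588, 0.231]), 'orientation': array([-0.   ,  0.171,  0.985, -0.001]), 'force': array([-0.036,  0.566,  0.376]), 'torque': array([ 0.034,  0.002, -0.001]), 'grip_width': np.float64(0.085)}
side 53.509005788416815 253.8956499591309 193.11986893339636
post [(np.float64(0.93), [220, 243, 36, 53]), (np.float64(0.85), [293, 247, 36, 59]), (np.float64(0.62), [143, 159, 31, 29]), (np.float64(0.22), [271, 185, 18, 57])]
mast [(np.float64(0.92), [272, 187, 14, 62]), (np.float64(0.63), [308, 196, 14, 44])]
blade [(np.float64(0.88), [271, 186, 15, 57]), (np.float64(0.86), [307, 197, 14, 48]), (np.float64(0.16), [257, 208, 38, 56])]
top 42.67286710815639 247.2284425544178 193.25123651768706
post [(np.float64(0.83), [269, 180, 27, 24]), (np.float64(0.77), [283, 215, 28, 29]), (np.float64(0.58), [313, 167, 28, 32])]
mast [(np.float64(0.63), [287, 149, 10, 14]), (np.float64(0.48), [281, 180, 16, 9])]
blade [(np.float64(0.65), [284, 178, 12, 16]), (np.float64(0.5), [291, 147, 4, 15]), (np.float64(0.38), [238, 135, 14, 22])]
wrist 58.222518415615916 255.2895312434742 195.45349097707063
post []
mast []
blade [(np.float64(0.72), [134, 310, 41, 67])]
```

Run:
```python
import cv2
a=cv2.imread("pics/side0.png")[120:340,120:400];cv2.imwrite("pics/side0c.png",cv2.resize(a,None,fx=2.7,fy=2.7,interpolation=2))
a=cv2.imread("pics/top0.png")[100:280,200:400];cv2.imwrite("pics/top0c.png",cv2.resize(a,None,fx=3.3,fy=3.3,interpolation=2))
```

```text
(no output)
```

View pics/side0c.png

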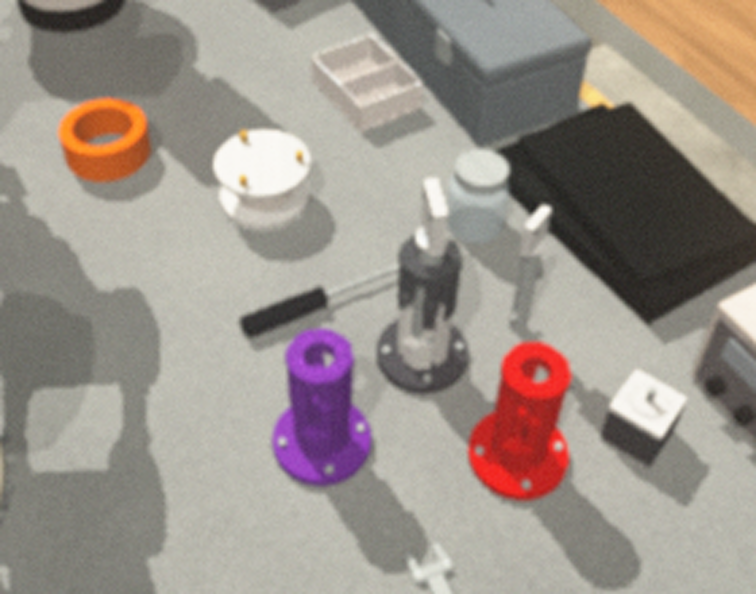

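View pics/top0c.png

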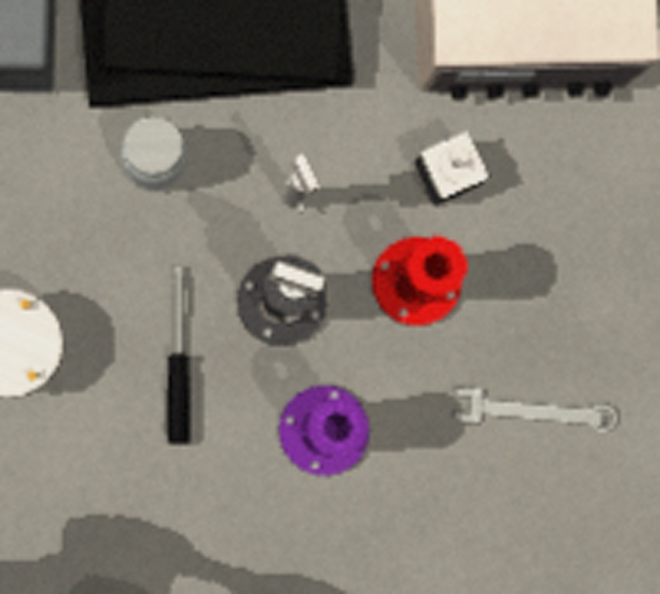

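View pics/wrist0.png

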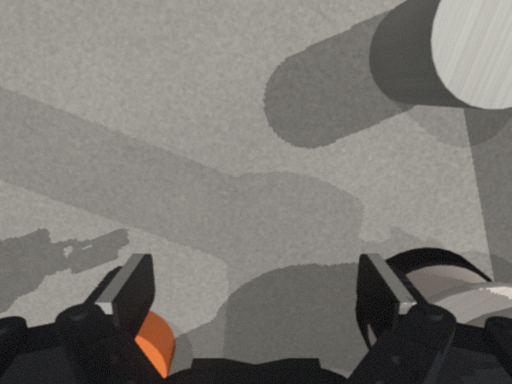

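The candidates are:
- Bright/dark post with a mast in it: top view (286,190), side view (278,225). This fits the description.
- Purple post at top (298,230) and red post at top (327,183): look-alikes by colour.
- Small mast standing alone at top (292,153), side (315,215): a look-alike, the smaller size.

I choose the first. Next I measure it.

```bash
cat > h.py <<'E'
import numpy as np,cv2
from plant import env
def cloud(d,T=None):
    h,w=d["depth"].shape;f=h/2/np.tan(np.radians(d["fovy"])/2)
    u,v=np.meshgrid(np.arange(w),np.arange(h));z=d["depth"].astype(float)
    P=np.stack([(u-d["cx"])/f*z,(v-d["cy"])/f*z,z,np.ones_like(z)],-1)
    M=np.linalg.inv(d["view"]) if T is None else T
    return (P@M.T)[...,:3]
def proj(d,p):
    f=192/np.tan(np.radians(d["fovy"])/2);c=d["view"]@np.r_[p,1];return d["cx"]+f*c[0]/c[2],d["cy"]+f*c[1]/c[2]
E
python3 - <<'E'
from h import *
for c in("top","side"):
    d=env.capture(c);P=cloud(d)
    print(c,"cam",np.linalg.inv(d["view"])[:3,3])
    # coarse
    m=env.look_for(c,"blade")[:2]
    for r in m:
        l,t,w,h=[int(v) for v in r["bbox"]]
        Q=P[t:t+h,l:l+w].reshape(-1,3)
        for lo,hi in((.19,.26),(.155,.19)):
            B=Q[(Q[:,2]>lo)&(Q[:,2]<hi)]
            if len(B):print(r["bbox"],lo,len(B),B.mean(0).round(3),B.min(0).round(3),B.max(0).round(3))
d=env.capture("top");P=cloud(d)
Q=P[170:215,260:305].reshape(-1,3)
T=Q[(Q[:,2]>.225)&(Q[:,2]<.26)]
print("top face",len(T),T.mean(0).round(4));
x=T[:,:2]-T[:,:2].mean(0);print(np.degrees(np.arctan2(*np.linalg.svd(x)[2][0][::-1])),T.max(0)-T.min(0))
r=cv2.minAreaRect(T[:,:2].astype(np.float32)*1000);print(r)
F=Q[(Q[:,2]>.006)&(Q[:,2]<.02)];print("foot",len(F),F.min(0),F.max(0))
x=F[:,:2];print(cv2.minEnclosingCircle((x*1000).astype(np.float32)))
a=d["frame"][165:210,260:310,::-1];cv2.imwrite("pics/crop1.png",cv2.resize(a,None,fx=12,fy=12,interpolation=2))
E
```

```text
top cam [0.38456866 0.01991441 1.81610364]
side cam [ 0.16434971 -0.66967378  0.90869826]
[272.2, 185.2, 17.2, 58.3] 0.19 219 [ 0.558 -0.127  0.226] [ 0.548 -0.145  0.19 ] [ 0.578 -0.094  0.245]
[272.2, 185.2, 17.2, 58.3] 0.155 242 [ 0.559 -0.129  0.166] [ 0.535 -0.15   0.155] [ 0.595 -0.09   0.19 ]
[306.3, 197.1, 17.6, 48.6] 0.155 78 [ 0.675 -0.14   0.168] [ 0.659 -0.15   0.155] [ 0.696 -0.127  0.177]
top face 76 [ 0.5656 -0.1163  0.2439]
69.83436711228799 [0.02494173 0.04803483 0.02682554]
((565.9593505859375, -116.13948822021484), (49.54917907714844, 13.922528266906738), 69.35440063476562)
foot 386 [ 0.48011599 -0.18845465  0.00602717] [ 0.64658279 -0.02163628  0.01942582]
((562.4879760742188, -97.33399200439453), 106.69203186035156)
```

View pics/crop1.png

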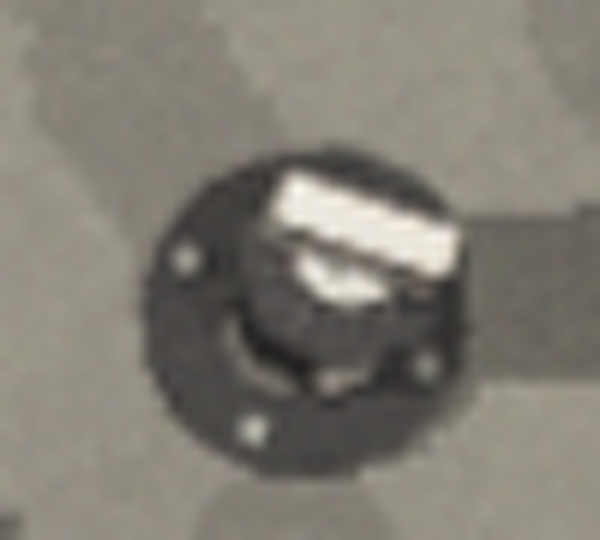

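The crop shows the grey-headed post on its dark foot with the wide blade (about 50x14 mm) on top, so the choice holds. The blade is at (0.566, -0.116), with its x axis at a yaw of about 69.5°. I start moving above it.

servo_tool([
  [[-0.5,-0.5,-1],[0,0,0.6],85],
  [[-1.4,-1.3,-2],[0,0,1.5],85],
  [[-2.4,-2.3,-3],[0,0,2.5],85],
  [[-3.5,-3.3,-4],[0,0,3.5],85],
  [[-4.6,-4.3,-4],[0,0,4.5],85],
  [[-5.7,-5.3,-4],[0,0,5.3],85],
  [[-6.8,-6.4,-4],[0,0,6],85],
  [[-7.9,-7.4,-4],[0,0,6.5],85],
])

```text
t: 1.52
tcp_pos: [0.3342, 0.3462, 0.3316]
orientation: [0.0, 0.441, 0.898, 0.0]
force: [1.2, 0.4, -0.6]
grip_width: 0.0851
```

```bash
cat >> h.py <<'E'
from scipy.spatial.transform import Rotation as R
def pose():
    s=env.observe();q=s["orientation"];return s,np.array(s["tcp_pos"]),R.from_quat([q[1],q[2],q[3],q[0]]).as_matrix()
def yaw(M): return np.degrees(np.arctan2(M[1,1],M[0,1]))
def to(target,ydeg=None):
    s,p,M=pose();print("p",p.round(4),"yawy",round(yaw(M),2),"shift units",(M.T@(np.array(target)-p)/.025).round(2),
     "rz units",None if ydeg is None else round(-(ydeg-yaw(M))/5,2),"tilt",M[:,2].round(3),"q",s["qpos"].round(2),"F",s["force"].round(2),"Tq",s["torque"].round(2),"w",round(float(s["grip_width"]),4),"t",s["t"])
E
python3 -c "
from h import *
to([.566,-.116,.33],-20.5)"
```

```text
p [0.3342 0.3462 0.3316] yawy 37.67 shift units [-20.3   -3.96   0.06] rz units 11.63 tilt [ 0.001  0.    -1.   ] q [ 0.68  0.19  1.53 -0.    1.42  0.02] F [ 1.25  0.43 -0.64] Tq [-0.   -0.01  0.06] w 0.0851 t 1.5167
```

servo_tool([
  [[-1.2,-0.2,0],[0,0,0.8],85],
  [[-2.6,-0.5,0],[0,0,1.8],85],
  [[-4.1,-0.8,0],[0,0,2.8],85],
  [[-5.6,-1.1,0],[0,0,3.8],85],
  [[-7.1,-1.4,0],[0,0,4.8],85],
  [[-8.6,-1.7,0],[0,0,5.8],85],
  [[-10.1,-2.0,0],[0,0,6.8],85],
  [[-11.6,-2.3,0],[0,0,7.8],85],
])

```text
t: 2.18
tcp_pos: [0.4663, 0.0796, 0.3318]
orientation: [0.0, 0.717, 0.697, 0.001]
force: [1.3, 1.7, -0.2]
grip_width: 0.0852
```

```bash
python3 -c "
from h import *
to([.566,-.116,.33],-20.5)
d=env.capture('wrist');print(d['tool_from_camera'].round(3));cv2.imwrite('pics/w1.png',d['frame'][...,::-1])"
```

```text
p [0.4663 0.0796 0.3318] yawy -1.58 shift units [-7.71  4.2   0.07] rz units 3.78 tilt [ 0.001  0.    -1.   ] q [0.04 0.18 1.55 0.   1.41 0.07] F [ 1.34  1.68 -0.23] Tq [-0.03 -0.02 -0.03] w 0.0852 t 2.1833
[[-0.001 -0.959 -0.285  0.073]
 [ 1.    -0.    -0.001 -0.   ]
 [ 0.001 -0.285  0.959 -0.143]
 [ 0.     0.     0.     1.   ]]
```

View pics/w1.png

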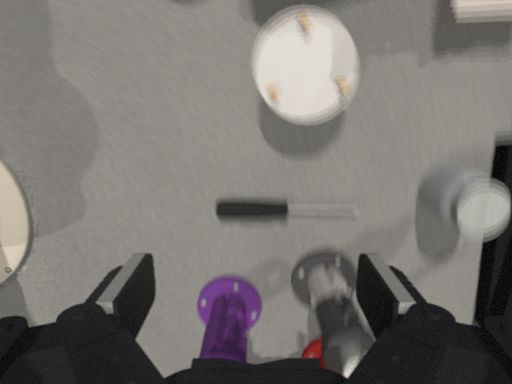

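servo_tool([
  [[-1.2,0.5,0],[0,0,0.5],85],
  [[-2.5,1.0,0],[0,0,1.2],85],
  [[-3.8,1.5,0],[0,0,1.9],85],
  [[-5.1,2.0,0],[0,0,2.6],85],
  [[-6.4,2.5,0],[0,0,3.2],85],
  [[-7.7,2.9,0],[0,0,3.6],85],
  [[-9.0,3.2,0],[0,0,3.8],85],
  [[-10.0,3.4,0],[0,0,3.8],85],
])

```text
t: 2.9
tcp_pos: [0.5452, -0.1809, 0.3323]
orientation: [0.002, 0.825, 0.565, 0.0]
force: [0.3, -0.8, 0.6]
grip_width: 0.0854
```

servo_tool([
  [[0,0,0],[0,0,0],85],
  [[0,0,0],[0,0,0],85],
  [[0,0,0],[0,0,0],85],
  [[0,0,0],[0,0,0],85],
  [[0,0,0],[0,0,0],85],
  [[0,0,0],[0,0,0],85],
  [[0,0,0],[0,0,0],85],
  [[0,0,0],[0,0,0],85],
])

```text
t: 3.57
tcp_pos: [0.5453, -0.1805, 0.3324]
orientation: [0.002, 0.825, 0.565, 0.0]
force: [-0.2, 0.1, -0.7]
grip_width: 0.085
```

Run:
```python
from h import *
to([.566,-.116,.33],-20.5)
s,p,M=pose();d=env.capture('wrist');cv2.imwrite('pics/w2.png',d['frame'][...,::-1])
W=np.eye(4);W[:3,:3]=M;W[:3,3]=p
P=cloud(d,W@d['tool_from_camera']);Q=P.reshape(-1,3)
Q=Q[np.hypot(Q[:,0]-.566,Q[:,1]+.116)<.1]
T=Q[(Q[:,2]>.235)&(Q[:,2]<.255)];print(len(T),T[:,2].mean() if len(T) else 0)
if len(T):print(T.min(0),T.max(0),cv2.minAreaRect((T[:,:2]*1000).astype(np.float32)))
H=Q[(Q[:,2]>.14)&(Q[:,2]<.187)];print(len(H),H.min(0),H.max(0));print(np.histogram(Q[:,2],bins=np.arange(0,.27,.01)))
```

```text
p [ 0.5453 -0.1805  0.3324] yawy -21.22 shift units [ 2.7  -0.16  0.09] rz units -0.14 tilt [ 0.003 -0.003 -1.   ] q [-0.42  0.34  1.32 -0.    1.48 -0.05] F [-0.16  0.14 -0.69] Tq [-0.02 -0.04  0.01] w 0.085 t 3.5667
1695 0.2454168024620194
[ 0.55036914 -0.14194442  0.23522462] [ 0.57973246 -0.09205291  0.24835681] ((565.2156982421875, -117.07662963867188), (48.93400192260742, 14.277396202087402), 68.97968292236328)
2140 [ 0.53407455 -0.14817619  0.14047053] [ 0.66392305 -0.08611434  0.17624361]
(array([11363,   723,     0,     0,     0,     0,     0,     0,     0,
           0,     0,     0,     0,     8,    21,    19,  2073,    27,
          92,   347,     0,     0,     0,    21,  1676,     0]), array([0.  , 0.01, 0.02, 0.03, 0.04, 0.05, 0.06, 0.07, 0.08, 0.09, 0.1 ,
       0.11, 0.12, 0.13, 0.14, 0.15, 0.16, 0.17, 0.18, 0.19, 0.2 , 0.21,
       0.22, 0.23, 0.24, 0.25, 0.26]))
```

View pics/w2.png

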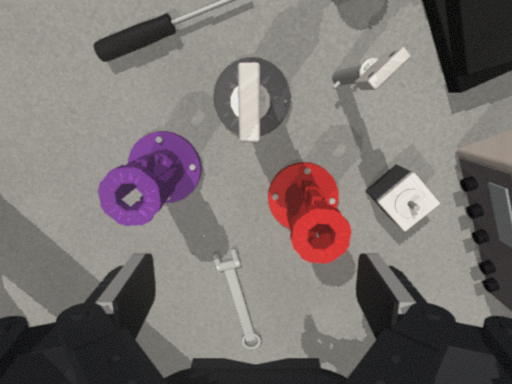

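Run:
```python
from h import *
s,p,M=pose();d=env.capture('wrist');f=d["frame"]
W=np.eye(4);W[:3,:3]=M;W[:3,3]=p
P=cloud(d,W@d['tool_from_camera'])
S=f[50:150,205:305];cv2.imwrite('pics/w2c.png',cv2.resize(S[...,::-1],None,fx=6,fy=6,interpolation=2))
Q=P[50:150,205:305].reshape(-1,3)
h=Q[(Q[:,2]>.15)&(Q[:,2]<.18)];print(len(h),np.median(h[:,2]),h.min(0),h.max(0))
t=h[abs(h[:,2]-np.median(h[:,2]))<.003];print(len(t),cv2.minEnclosingCircle((t[:,:2]*1000).astype(np.float32)))
T=Q[(Q[:,2]>.235)];print(np.median(T[:,2]))
F=Q[(Q[:,2]>.008)&(Q[:,2]<.018)];print(len(F),F.min(0),F.max(0),cv2.minEnclosingCircle((F[:,:2]*1000).astype(np.float32)))
F=Q[(Q[:,2]<.007)];print('bench',np.median(F[:,2]))
```

```text
2068 0.16477689630208014 [ 0.53372415 -0.14820423  0.16246498] [ 0.59616591 -0.08579465  0.16757601]
2068 ((565.0186767578125, -117.00508880615234), 31.319746017456055)
0.24554433285321242
722 [ 0.51517478 -0.16656485  0.00930327] [ 0.61423451 -0.06744309  0.0175212 ] ((564.85888671875, -117.17761993408203), 49.922828674316406)
bench 0.0008042488094838485
```

View pics/w2c.png

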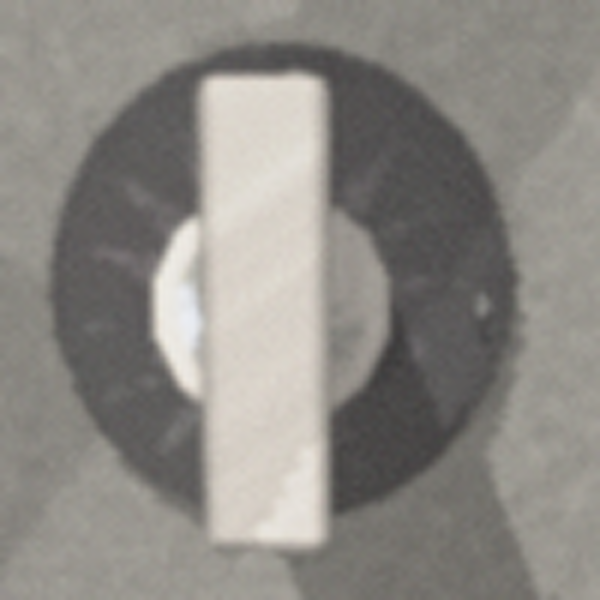

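Post axis is about (0.565, -0.117) from both the foot (radius 49.9 mm) and the head (radius 31 mm). The head top is at about 0.1645, which suggests an upper floor near 117.5 mm, about 67.5 mm above the lower one. I'll use that only as a hint and feel for the notch itself.

```bash
python3 -c "
from h import *
to([.565,-.117,.1985],-21.0)"
```

```text
p [ 0.5453 -0.1807  0.3323] yawy -21.24 shift units [ 2.67 -0.2   5.35] rz units -0.05 tilt [ 0.003 -0.002 -1.   ] q [-0.42  0.34  1.32 -0.    1.48 -0.05] F [-0.17  0.63 -0.38] Tq [ 0.03  0.01 -0.04] w 0.0847 t 3.6667
```

servo_tool([
  [[0.8,0,0],[0,0,0],85],
  [[1.7,-0.1,0.3],[0,0,0],85],
  [[2.5,-0.2,1.0],[0,0,0],85],
  [[2.67,-0.2,2.0],[0,0,0],85],
  [[2.67,-0.2,3.2],[0,0,0],85],
  [[2.67,-0.2,4.4],[0,0,0],85],
  [[2.67,-0.2,5.2],[0,0,0],85],
  [[2.67,-0.2,5.35],[0,0,0],85],
])

```text
t: 4.33
tcp_pos: [0.5634, -0.1164, 0.1951]
orientation: [-0.0, 0.825, 0.565, -0.001]
force: [-0.5, 0.0, -0.7]
grip_width: 0.0852
```

```bash
python3 -c "
from h import *
to([.565,-.117,.1985],-21.0)
d=env.capture('wrist');cv2.imwrite('pics/w3.png',d['frame'][...,::-1])"
```

```text
p [ 0.5634 -0.1164  0.1951] yawy -21.23 shift units [-0.    0.07 -0.14] rz units -0.05 tilt [-0.003 -0.001 -1.   ] q [-0.31  0.46  1.51 -0.    1.17  0.06] F [-0.53  0.01 -0.74] Tq [ 0.03  0.03 -0.07] w 0.0852 t 4.3333
```

View pics/w3.png

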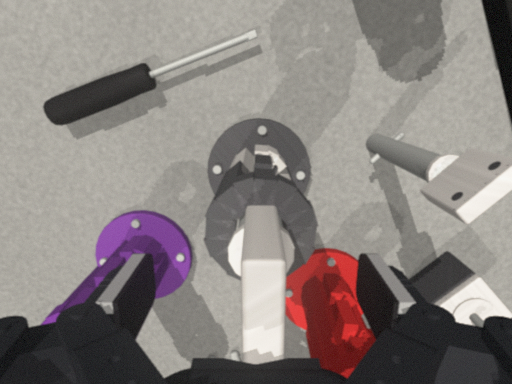

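servo_tool([
  [[0,0.07,-0.14],[0,0,-0.05],70],
  [[0,0.07,-0.14],[0,0,-0.05],50],
  [[0,0.07,-0.14],[0,0,-0.05],35],
  [[0,0.07,-0.14],[0,0,-0.05],25],
  [[0,0.07,-0.14],[0,0,-0.05],20],
  [[0,0.07,-0.14],[0,0,-0.05],18],
  [[0,0.07,-0.14],[0,0,-0.05],17],
  [[0,0.07,-0.14],[0,0,-0.05],16.5],
])

```text
t: 5.05
tcp_pos: [0.5656, -0.1172, 0.2]
orientation: [0.0, 0.824, 0.567, -0.001]
force: [-0.5, 0.9, -1.0]
grip_width: 0.0163
```

```bash
python3 -c "
from h import *
to([.565,-.117,.1985],-21.0)
s,p,M=pose();d=env.capture('wrist');f=d['frame'];cv2.imwrite('pics/w4.png',f[...,::-1])
P=cloud(d,d['tool_from_camera']);Q=P.reshape(-1,3)
T=Q[(abs(Q[:,2]+.0465)<.012)&(abs(Q[:,1])<.02)&(abs(Q[:,0])<.04)]
print(len(T),T.min(0),T.max(0),np.median(T[:,2]),cv2.minAreaRect((T[:,:2]*1000).astype(np.float32)))
"
```

```text
p [ 0.5656 -0.1172  0.2   ] yawy -20.99 shift units [ 0.   -0.03  0.06] rz units 0.0 tilt [-0.001 -0.001 -1.   ] q [-0.31  0.46  1.5  -0.    1.18  0.06] F [-0.51  0.92 -1.  ] Tq [-0.04 -0.01 -0.05] w 0.0163 t 5.05
8718 [-0.01734058 -0.01999867 -0.05849982] [ 0.025969    0.01999744 -0.03450411] -0.04557083460752255 ((5.139869689941406, -3.4324779510498047), (43.9131965637207, 36.725181579589844), 25.14409065246582)
```

View pics/w4.png

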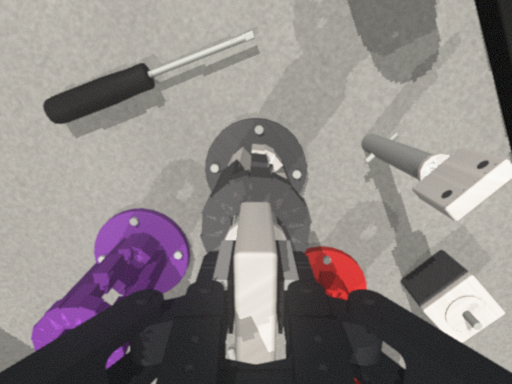

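servo_tool([
  [[0,0,0],[0,0,0],15],
  [[0,0,0],[0,0,0],14],
  [[0,0,0],[0,0,0],13],
  [[0,0,0],[0,0,0],10],
  [[0,0,0],[0,0,0],8],
  [[0,0,0],[0,0,0],8],
  [[0,0,0],[0,0,0],8],
  [[0,0,0],[0,0,0],8],
])

```text
t: 5.77
tcp_pos: [0.5657, -0.1172, 0.2]
orientation: [0.0, 0.824, 0.567, -0.001]
force: [0.1, -0.1, 3.3]
grip_width: 0.0133
```

```bash
python3 -c "
from h import *
to([.565,-.117,.206],-71)"
```

```text
p [ 0.5657 -0.1172  0.2   ] yawy -20.98 shift units [-0.   -0.03 -0.24] rz units 10.0 tilt [-0.001 -0.001 -1.   ] q [-0.31  0.46  1.5  -0.    1.18  0.06] F [ 0.06 -0.13  3.26] Tq [ 0.01  0.02 -0.  ] w 0.0133 t 5.7667
```

servo_tool([
  [[0,0,-0.05],[0,0,0],8],
  [[0,0,-0.1],[0,0,0],8],
  [[0,0,-0.15],[0,0,0],8],
  [[0,0,-0.2],[0,0,0],8],
  [[0,0,-0.24],[0,0,0],8],
  [[0,0,-0.26],[0,0,0],8],
  [[0,0,-0.26],[0,0,0],8],
  [[0,0,-0.26],[0,0,0],8],
])

```text
t: 6.43
tcp_pos: [0.5657, -0.1172, 0.2065]
orientation: [0.0, 0.824, 0.566, -0.001]
force: [-0.0, -0.6, -3.5]
grip_width: 0.0133
```

```bash
python3 -c "
from h import *
to([.565,-.117,.206],-71)"
```

```text
p [ 0.5657 -0.1172  0.2065] yawy -20.99 shift units [-0.   -0.03  0.02] rz units 10.0 tilt [-0.001 -0.001 -1.   ] q [-0.31  0.45  1.5  -0.    1.19  0.06] F [-0.03 -0.6  -3.48] Tq [-0.01 -0.02 -0.05] w 0.0133 t 6.4333
```

servo_tool([
  [[0,0,0],[0,0,0.4],8],
  [[0,0,0],[0,0,1],8],
  [[0,0,0],[0,0,1.6],8],
  [[0,0,0],[0,0,2.2],8],
  [[0,0,0],[0,0,2.8],8],
  [[0,0,0],[0,0,3.4],8],
  [[0,0,0],[0,0,4],8],
  [[0,0,0],[0,0,4],8],
])

```text
t: 7.1
tcp_pos: [0.5656, -0.1172, 0.2064]
orientation: [0.0, 0.91, 0.414, -0.001]
force: [0.6, -0.5, -3.6]
grip_width: 0.0135
```

```bash
python3 -c "
from h import *
to([.5657,-.1172,.2065],-71)"
```

```text
p [ 0.5656 -0.1172  0.2064] yawy -41.14 shift units [ 0.  0. -0.] rz units 5.97 tilt [-0.001 -0.001 -1.   ] q [-0.31  0.45  1.5  -0.    1.19  0.41] F [ 0.56 -0.49 -3.6 ] Tq [-0.02  0.02  0.02] w 0.0135 t 7.1
```

servo_tool([
  [[0,0,0],[0,0,0.6],8],
  [[0,0,0],[0,0,1.2],8],
  [[0,0,0],[0,0,1.8],8],
  [[0,0,0],[0,0,2.4],8],
  [[0,0,0],[0,0,3.0],8],
  [[0,0,0],[0,0,3.6],8],
  [[0,0,0],[0,0,4.2],8],
  [[0,0,0],[0,0,4.6],8],
])

```text
t: 7.77
tcp_pos: [0.5656, -0.1172, 0.2064]
orientation: [0.0, 0.975, 0.223, -0.001]
force: [0.3, -0.4, -2.9]
grip_width: 0.0133
```

```bash
python3 -c "
from h import *
to([.5657,-.1172,.2065],-71)"
```

```text
p [ 0.5656 -0.1172  0.2064] yawy -64.19 shift units [ 0.  0. -0.] rz units 1.36 tilt [-0.001 -0.001 -1.   ] q [-0.31  0.45  1.5  -0.    1.19  0.81] F [ 0.27 -0.41 -2.93] Tq [0.04 0.03 0.04] w 0.0133 t 7.7667
```

servo_tool([
  [[0,0,0],[0,0,0.4],8],
  [[0,0,0],[0,0,0.8],8],
  [[0,0,0],[0,0,1.2],8],
  [[0,0,0],[0,0,1.5],8],
  [[0,0,0],[0,0,1.8],8],
  [[0,0,0],[0,0,2.0],8],
  [[0,0,0],[0,0,2.2],8],
  [[0,0,0],[0,0,2.3],8],
])

```text
t: 8.43
tcp_pos: [0.5656, -0.1172, 0.2064]
orientation: [0.001, 0.992, 0.124, -0.001]
force: [0.4, 0.8, -3.2]
grip_width: 0.0136
```

```bash
python3 -c "
from h import *
to([.5657,-.1172,.2065],-71)"
```

```text
p [ 0.5656 -0.1172  0.2064] yawy -75.71 shift units [ 0.01  0.   -0.01] rz units -0.94 tilt [-0.001 -0.001 -1.   ] q [-0.31  0.45  1.5  -0.    1.19  1.02] F [ 0.42  0.76 -3.18] Tq [-0.   -0.01 -0.01] w 0.0136 t 8.4333
```

servo_tool([
  [[0,0,0],[0,0,0.1],8],
  [[0,0,0],[0,0,0.2],8],
  [[0,0,0],[0,0,0.3],8],
  [[0,0,0],[0,0,0.4],8],
  [[0,0,0],[0,0,0.5],8],
  [[0,0,0],[0,0,0.6],8],
  [[0,0,0],[0,0,0.6],8],
  [[0,0,0],[0,0,0.6],8],
])

```text
t: 9.1
tcp_pos: [0.5656, -0.1172, 0.2064]
orientation: [0.001, 0.995, 0.098, -0.001]
force: [-0.2, -0.1, -3.3]
grip_width: 0.0135
```

```bash
python3 -c "
from h import *
to([.5657,-.1172,.2065],-71)"
```

```text
p [ 0.5656 -0.1172  0.2064] yawy -78.7 shift units [ 0.    0.   -0.01] rz units -1.54 tilt [-0.001 -0.001 -1.   ] q [-0.31  0.45  1.5  -0.    1.19  1.07] F [-0.23 -0.06 -3.3 ] Tq [-0.    0.03  0.02] w 0.0135 t 9.1
```

servo_tool([
  [[0,0,0],[0,0,0.1],8],
  [[0,0,0],[0,0,0.2],8],
  [[0,0,0],[0,0,0.3],8],
  [[0,0,0],[0,0,0.4],8],
  [[0,0,0],[0,0,0.4],8],
  [[0,0,0],[0,0,0.4],8],
  [[0,0,0],[0,0,0.4],8],
  [[0,0,0],[0,0,0.4],8],
])

```text
t: 9.77
tcp_pos: [0.5656, -0.1172, 0.2064]
orientation: [0.001, 0.997, 0.081, -0.001]
force: [-0.7, -0.3, -3.7]
grip_width: 0.0133
```

```bash
python3 -c "
from h import *
to([.5657,-.1172,.2065],-71)"
```

```text
p [ 0.5656 -0.1172  0.2064] yawy -80.7 shift units [ 0.01  0.   -0.01] rz units -1.94 tilt [-0.001 -0.001 -1.   ] q [-0.31  0.45  1.5  -0.    1.19  1.1 ] F [-0.69 -0.33 -3.75] Tq [-0.01  0.03 -0.05] w 0.0133 t 9.7667
```

servo_tool([
  [[0,0,0],[0,0,0.1],8],
  [[0,0,0],[0,0,0.2],8],
  [[0,0,0],[0,0,0.3],8],
  [[0,0,0],[0,0,0.3],8],
  [[0,0,0],[0,0,0.3],8],
  [[0,0,0],[0,0,0.3],8],
  [[0,0,0],[0,0,0.3],8],
  [[0,0,0],[0,0,0.3],8],
])

```text
t: 10.43
tcp_pos: [0.5656, -0.1172, 0.2063]
orientation: [0.001, 0.998, 0.068, -0.001]
force: [-0.5, -0.8, -3.5]
grip_width: 0.0132
```

```bash
python3 -c "
from h import *
to([.5657,-.1172,.2065],-71)"
```

```text
p [ 0.5656 -0.1172  0.2063] yawy -82.19 shift units [ 0.   -0.   -0.01] rz units -2.24 tilt [-0.001 -0.001 -1.   ] q [-0.31  0.45  1.5  -0.    1.19  1.13] F [-0.54 -0.76 -3.49] Tq [-0.07 -0.02  0.  ] w 0.0132 t 10.4333
```

servo_tool([
  [[0,0,0],[0,0,0.1],8],
  [[0,0,0],[0,0,0.2],8],
  [[0,0,0],[0,0,0.3],8],
  [[0,0,0],[0,0,0.4],8],
  [[0,0,0],[0,0,0.4],8],
  [[0,0,0],[0,0,0.4],8],
  [[0,0,0],[0,0,0.4],8],
  [[0,0,0],[0,0,0.4],8],
])

```text
t: 11.1
tcp_pos: [0.5656, -0.1172, 0.2064]
orientation: [0.001, 0.999, 0.051, -0.001]
force: [0.4, -0.8, -3.0]
grip_width: 0.0131
```

```bash
python3 -c "
from h import *
to([.5657,-.1172,.2065],-71)
d=env.capture('wrist');cv2.imwrite('pics/w5.png',d['frame'][...,::-1])"
```

```text
p [ 0.5656 -0.1172  0.2064] yawy -84.19 shift units [ 0.01 -0.   -0.01] rz units -2.64 tilt [-0.001 -0.001 -1.   ] q [-0.31  0.45  1.5  -0.    1.19  1.16] F [ 0.41 -0.77 -3.04] Tq [-0.15 -0.03  0.09] w 0.0131 t 11.1
```

View pics/w5.png

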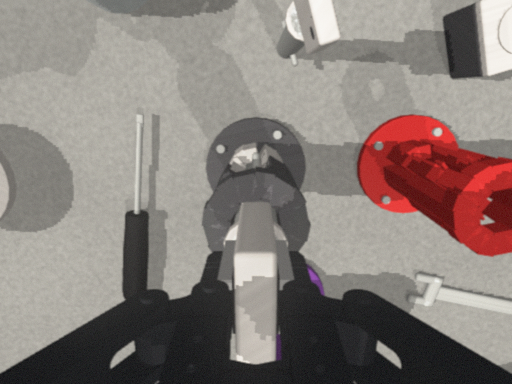

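The twist shows contact at yaw of about -84, so the slot centre is near -75. I turn back to the centre and slide up 42 mm.

servo_tool([
  [[0,0,0],[0,0,-0.6],8],
  [[0,0,0],[0,0,-1.3],8],
  [[0,0,0],[0,0,-1.8],8],
  [[0,0,-0.2],[0,0,-1.84],8],
  [[0,0,-0.5],[0,0,-1.84],8],
  [[0,0,-0.8],[0,0,-1.84],8],
  [[0,0,-1.1],[0,0,-1.84],8],
  [[0,0,-1.2],[0,0,-1.84],8],
])

```text
t: 11.82
tcp_pos: [0.5663, -0.1174, 0.2382]
orientation: [0.001, 0.991, 0.13, 0.0]
force: [-0.3, 1.1, -3.6]
grip_width: 0.0136
```

```bash
python3 -c "
from h import *
to([.5657,-.1172,.2485],-75)"
```

```text
p [ 0.5663 -0.1174  0.2382] yawy -75.03 shift units [-0.02 -0.01 -0.41] rz units -0.01 tilt [ 0.001 -0.002 -1.   ] q [-0.31  0.42  1.46 -0.    1.26  1.  ] F [-0.29  1.09 -3.62] Tq [-0.02 -0.04  0.02] w 0.0136 t 11.8167
```

servo_tool([
  [[0,0,-0.2],[0,0,0],8],
  [[-0.01,0,-0.4],[0,0,0],8],
  [[-0.02,0,-0.6],[0,0,0],8],
  [[-0.02,0,-0.8],[0,0,0],8],
  [[-0.02,0,-0.8],[0,0,0],8],
  [[-0.02,0,-0.8],[0,0,0],8],
  [[-0.02,0,-0.8],[0,0,0],8],
  [[-0.02,0,-0.8],[0,0,0],8],
])

```text
t: 12.48
tcp_pos: [0.5656, -0.1174, 0.2578]
orientation: [0.001, 0.991, 0.13, -0.0]
force: [0.1, -0.3, -3.9]
grip_width: 0.0137
```

servo_tool([
  [[0,0,0],[0,0,-0.4],8],
  [[0,0,0],[0,0,-0.8],8],
  [[0,0,0],[0,0,-1.2],8],
  [[0,0,0],[0,0,-1.4],8],
  [[0,0,0],[0,0,-1.5],8],
  [[0,0,0],[0,0,-1.6],8],
  [[0,0,0],[0,0,-1.6],8],
  [[0,0,0],[0,0,-1.6],8],
])

```text
t: 13.15
tcp_pos: [0.5656, -0.1174, 0.2578]
orientation: [0.001, 0.98, 0.199, -0.0]
force: [-0.2, -0.7, -4.2]
grip_width: 0.0134
```

```bash
python3 -c "
from h import *
to([.5657,-.1172,.27],-65)"
```

```text
p [ 0.5656 -0.1174  0.2578] yawy -67.06 shift units [ 0.01 -0.   -0.49] rz units -0.41 tilt [ 0.    -0.002 -1.   ] q [-0.31  0.4   1.43 -0.    1.31  0.86] F [-0.16 -0.72 -4.15] Tq [-0.02 -0.04 -0.03] w 0.0134 t 13.15
```

Not at the side yet. I creep 2° further.

servo_tool([
  [[0,0,0],[0,0,-0.1],8],
  [[0,0,0],[0,0,-0.2],8],
  [[0,0,0],[0,0,-0.3],8],
  [[0,0,0],[0,0,-0.4],8],
  [[0,0,0],[0,0,-0.4],8],
  [[0,0,0],[0,0,-0.4],8],
  [[0,0,0],[0,0,-0.4],8],
  [[0,0,0],[0,0,-0.4],8],
])

```text
t: 13.82
tcp_pos: [0.5656, -0.1174, 0.2578]
orientation: [0.001, 0.976, 0.216, -0.0]
force: [-0.1, 0.6, -3.8]
grip_width: 0.0134
```

```bash
python3 -c "
from h import *
to([.5657,-.1172,.27],-65)"
```

```text
p [ 0.5656 -0.1174  0.2578] yawy -65.07 shift units [ 0.01 -0.   -0.49] rz units -0.01 tilt [ 0.    -0.002 -1.   ] q [-0.31  0.4   1.43 -0.    1.31  0.83] F [-0.11  0.62 -3.77] Tq [ 0.   -0.06 -0.02] w 0.0134 t 13.8167
```

servo_tool([
  [[0,0,0],[0,0,-0.1],8],
  [[0,0,0],[0,0,-0.2],8],
  [[0,0,0],[0,0,-0.3],8],
  [[0,0,0],[0,0,-0.4],8],
  [[0,0,0],[0,0,-0.4],8],
  [[0,0,0],[0,0,-0.4],8],
  [[0,0,0],[0,0,-0.4],8],
  [[0,0,0],[0,0,-0.4],8],
])

```text
t: 14.48
tcp_pos: [0.5656, -0.1174, 0.2578]
orientation: [0.001, 0.973, 0.233, -0.0]
force: [0.4, 0.8, -3.3]
grip_width: 0.0134
```

```bash
python3 -c "
from h import *
to([.5657,-.1172,.27],-63)"
```

```text
p [ 0.5656 -0.1174  0.2578] yawy -63.08 shift units [ 0.01 -0.   -0.49] rz units -0.02 tilt [ 0.    -0.002 -1.   ] q [-0.31  0.4   1.43 -0.    1.31  0.79] F [ 0.43  0.81 -3.29] Tq [ 0.   -0.02  0.01] w 0.0134 t 14.4833
```

```bash
python3 -c "
from h import *
d=env.capture('wrist');cv2.imwrite('pics/w6.png',d['frame'][...,::-1])
to([.5657,-.1172,.27],-63)
d=env.capture('side');cv2.imwrite('pics/s6.png',cv2.resize(d['frame'][160:280,230:330,::-1],None,fx=5,fy=5,interpolation=2))
to([.5657,-.1172,.27],-63)
"
```

```text
p [ 0.5656 -0.1174  0.2578] yawy -63.08 shift units [ 0.01 -0.   -0.49] rz units -0.02 tilt [ 0.    -0.002 -1.   ] q [-0.31  0.4   1.43 -0.    1.31  0.79] F [ 1.08 -0.82 -4.11] Tq [ 0.03 -0.02  0.01] w 0.0133 t 14.5333
p [ 0.5656 -0.1174  0.2578] yawy -63.08 shift units [ 0.01 -0.   -0.49] rz units -0.02 tilt [ 0.    -0.002 -1.   ] q [-0.31  0.4   1.43 -0.    1.31  0.79] F [-0.53 -0.25 -3.8 ] Tq [ 0.01  0.09 -0.02] w 0.0132 t 14.5833
```

View pics/w6.png

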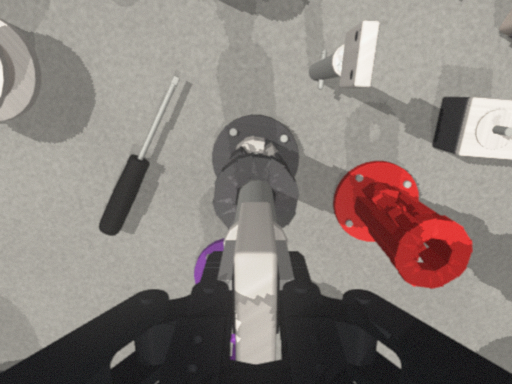

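View pics/s6.png

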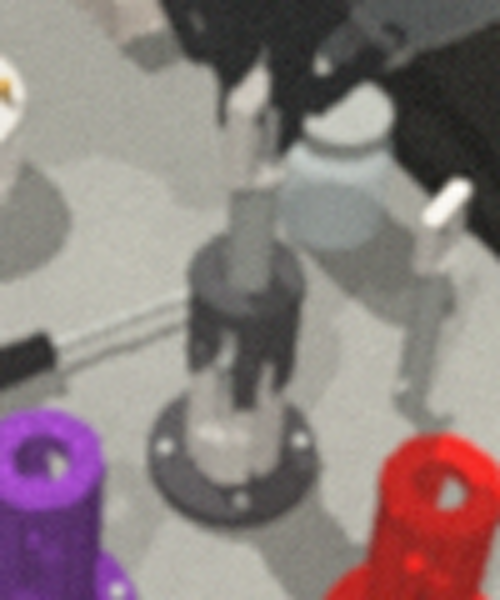

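servo_tool([
  [[0,0,0],[0,0,-0.1],8],
  [[0,0,0],[0,0,-0.2],8],
  [[0,0,0],[0,0,-0.3],8],
  [[0,0,0],[0,0,-0.4],8],
  [[0,0,0],[0,0,-0.4],8],
  [[0,0,0],[0,0,-0.4],8],
  [[0,0,0],[0,0,-0.4],8],
  [[0,0,0],[0,0,-0.4],8],
])

```text
t: 15.25
tcp_pos: [0.5655, -0.1174, 0.2578]
orientation: [0.001, 0.968, 0.25, -0.0]
force: [0.6, 0.3, -3.0]
grip_width: 0.0134
```

```bash
python3 -c "
from h import *
to([.5657,-.1172,.27],-61)"
```

```text
p [ 0.5655 -0.1174  0.2578] yawy -61.08 shift units [ 0.01 -0.   -0.49] rz units -0.02 tilt [ 0.    -0.002 -1.   ] q [-0.31  0.4   1.43 -0.    1.31  0.76] F [ 0.62  0.31 -2.96] Tq [ 0.05  0.04 -0.02] w 0.0134 t 15.25
```

```bash
python3 - <<'E'
from h import *
to([.5657,-.1172,.27],-61)
d=env.capture('wrist');cv2.imwrite('pics/w7.png',d['frame'][...,::-1])
P=cloud(d,d['tool_from_camera'])[195:365,225:285];print(np.histogram(P[...,2],bins=np.arange(-.06,0.0,.005)))
m=(abs(P[...,2]+.045)<.004);T=P[m];print(len(T),np.median(T[:,2]),cv2.minAreaRect((T[:,:2]*1000).astype(np.float32)))
E
python3 - <<'E'
import cv2,numpy as np
o=[]
for n in "4567":
    a=cv2.imread(f"pics/w{n}.png")[195:365,195:325];o.append(a)
cv2.imwrite("pics/cmp.png",cv2.resize(np.hstack(o),None,fx=1.5,fy=3))
E
```

```text
p [ 0.5655 -0.1174  0.2578] yawy -61.08 shift units [ 0.01 -0.   -0.49] rz units -0.02 tilt [ 0.    -0.002 -1.   ] q [-0.31  0.4   1.43 -0.    1.31  0.76] F [ 0.62  0.31 -2.96] Tq [ 0.05  0.04 -0.02] w 0.0134 t 15.25
(array([  59,  129, 4050, 1338,  733,  338,  303,  273,  245,  240,  225]), array([-0.06 , -0.055, -0.05 , -0.045, -0.04 , -0.035, -0.03 , -0.025,
       -0.02 , -0.015, -0.01 , -0.005]))
5262 -0.045538761563243976 ((3.7975845336914062, -0.8929386138916016), (19.574350357055664, 43.0445556640625), 88.44963836669922)
```

View pics/cmp.png

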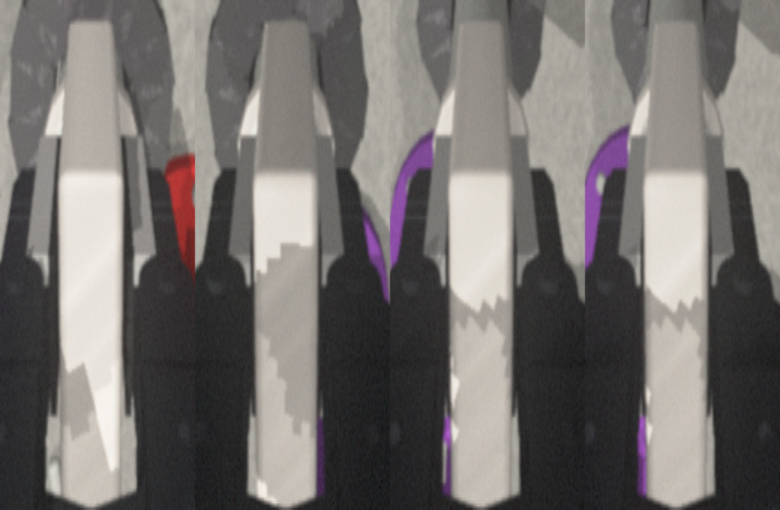

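servo_tool([
  [[0,0,0],[0,0,-0.1],8],
  [[0,0,0],[0,0,-0.2],8],
  [[0,0,0],[0,0,-0.3],8],
  [[0,0,0],[0,0,-0.4],8],
  [[0,0,0],[0,0,-0.5],8],
  [[0,0,0],[0,0,-0.6],8],
  [[0,0,0],[0,0,-0.6],8],
  [[0,0,0],[0,0,-0.6],8],
])

```text
t: 15.97
tcp_pos: [0.5655, -0.1174, 0.2578]
orientation: [0.001, 0.961, 0.275, -0.0]
force: [-1.0, 0.3, -2.6]
grip_width: 0.0134
```

```bash
python3 -c "
from h import *
to([.5657,-.1172,.27],-58)
d=env.capture('wrist');cv2.imwrite('pics/w8.png',d['frame'][...,::-1]);
cv2.imwrite('pics/w8c.png',cv2.resize(d['frame'][195:365,195:325,::-1],None,fx=3,fy=3))
to([.5657,-.1172,.27],-58)"
```

```text
p [ 0.5655 -0.1174  0.2578] yawy -58.08 shift units [ 0.01 -0.   -0.49] rz units -0.02 tilt [ 0.    -0.002 -1.   ] q [-0.31  0.4   1.43 -0.    1.31  0.71] F [-1.01  0.3  -2.55] Tq [ 0.12  0.11 -0.21] w 0.0134 t 15.9667
p [ 0.5655 -0.1174  0.2578] yawy -58.09 shift units [ 0.01 -0.   -0.49] rz units -0.02 tilt [ 0.    -0.002 -1.   ] q [-0.31  0.4   1.43 -0.    1.31  0.71] F [-0.35  0.63 -2.99] Tq [ 0.14  0.08 -0.13] w 0.0135 t 16.0167
```

View pics/w8c.png

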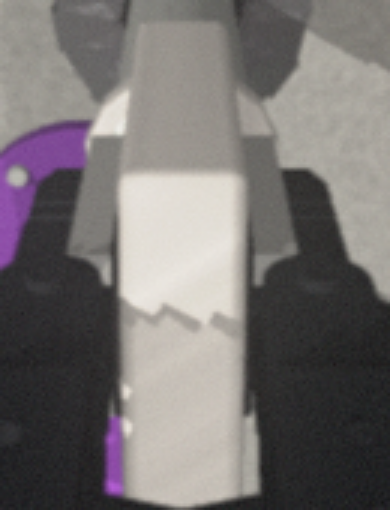

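Contact at yaw of about -59 here and about -83 on the other side puts the slot centre near -71.5. I slide up while leaning lightly.

servo_tool([
  [[0,0,-0.05],[0,0,0],8],
  [[0,0,-0.1],[0,0,0],8],
  [[0,0,-0.15],[0,0,0],8],
  [[0,0,-0.2],[0,0,0],8],
  [[0,0,-0.25],[0,0,0],8],
  [[0,0,-0.3],[0,0,0],8],
  [[0,0,-0.3],[0,0,0],8],
  [[0,0,-0.3],[0,0,0],8],
])

```text
t: 16.68
tcp_pos: [0.5657, -0.1174, 0.2659]
orientation: [0.001, 0.961, 0.275, 0.0]
force: [-1.1, 1.1, -0.8]
grip_width: 0.0134
```

```bash
python3 -c "
from h import *
to([.5657,-.1172,.27],-58)"
```

```text
p [ 0.5657 -0.1174  0.2659] yawy -58.09 shift units [ 0.   -0.01 -0.17] rz units -0.02 tilt [ 0.001 -0.002 -1.   ] q [-0.31  0.39  1.42 -0.    1.33  0.71] F [-1.08  1.11 -0.81] Tq [ 0.23  0.43 -0.11] w 0.0134 t 16.6833
```

servo_tool([
  [[0,0,-0.03],[0,0,0],8],
  [[0,0,-0.06],[0,0,0],8],
  [[0,0,-0.08],[0,0,0],8],
  [[0,0,-0.08],[0,0,0],8],
  [[0,0,-0.08],[0,0,0],8],
  [[0,0,-0.08],[0,0,0],8],
  [[0,0,-0.08],[0,0,0],8],
  [[0,0,-0.08],[0,0,0],8],
])

```text
t: 17.35
tcp_pos: [0.5658, -0.1174, 0.268]
orientation: [0.001, 0.961, 0.275, 0.0]
force: [-1.9, 0.8, -3.7]
grip_width: 0.0134
```

```bash
python3 -c "
from h import *
to([.5657,-.1172,.27],-58)"
```

```text
p [ 0.5658 -0.1174  0.268 ] yawy -58.09 shift units [ 0.   -0.01 -0.08] rz units -0.02 tilt [ 0.001 -0.002 -1.   ] q [-0.31  0.39  1.42 -0.    1.33  0.71] F [-1.85  0.75 -3.66] Tq [ 0.31  0.29 -0.07] w 0.0134 t 17.35
```

servo_tool([
  [[0,0,-0.03],[0,0,0],8],
  [[0,0,-0.06],[0,0,0],8],
  [[0,0,-0.08],[0,0,0],8],
  [[0,0,-0.08],[0,0,0],8],
  [[0,0,-0.08],[0,0,0],8],
  [[0,0,-0.08],[0,0,0],8],
  [[0,0,-0.08],[0,0,0],8],
  [[0,0,-0.08],[0,0,0],8],
])

```text
t: 18.02
tcp_pos: [0.5659, -0.1174, 0.27]
orientation: [0.001, 0.961, 0.275, 0.0]
force: [0.6, 0.8, -2.6]
grip_width: 0.0136
```

```bash
python3 -c "
from h import *
to([.5657,-.1172,.27],-58)"
```

```text
p [ 0.5659 -0.1174  0.27  ] yawy -58.08 shift units [-0.   -0.01  0.  ] rz units -0.02 tilt [ 0.001 -0.002 -1.   ] q [-0.31  0.39  1.41 -0.    1.34  0.71] F [ 0.59  0.75 -2.58] Tq [ 0.07  0.02 -0.05] w 0.0136 t 18.0167
```

All moments dropped between 0.268 and 0.270, so the pin has found the notch opening (predicted rise 67.5 mm). I confirm with a little more twist.

servo_tool([
  [[0,0,0],[0,0,-0.1],8],
  [[0,0,0],[0,0,-0.2],8],
  [[0,0,0],[0,0,-0.3],8],
  [[0,0,0],[0,0,-0.4],8],
  [[0,0,0],[0,0,-0.5],8],
  [[0,0,0],[0,0,-0.5],8],
  [[0,0,0],[0,0,-0.5],8],
  [[0,0,0],[0,0,-0.5],8],
])

```text
t: 18.68
tcp_pos: [0.5658, -0.1174, 0.27]
orientation: [0.001, 0.955, 0.296, 0.0]
force: [-0.3, 2.1, -2.2]
grip_width: 0.0133
```

```bash
python3 -c "
from h import *
to([.5657,-.1172,.274],-58)"
```

```text
p [ 0.5658 -0.1174  0.27  ] yawy -55.59 shift units [-0.   -0.01 -0.16] rz units 0.48 tilt [ 0.001 -0.002 -1.   ] q [-0.31  0.39  1.41 -0.    1.34  0.66] F [-0.35  2.08 -2.17] Tq [ 0.34  0.16 -0.09] w 0.0133 t 18.6833
```

servo_tool([
  [[0,0,0],[0,0,0.2],8],
  [[0,0,-0.04],[0,0,0.2],8],
  [[0,0,-0.08],[0,0,0.2],8],
  [[0,0,-0.11],[0,0,0.2],8],
  [[0,0,-0.14],[0,0,0.2],8],
  [[0,0,-0.14],[0,0,0.2],8],
  [[0,0,-0.14],[0,0,0.2],8],
  [[0,0,-0.14],[0,0,0.2],8],
])

```text
t: 19.35
tcp_pos: [0.5658, -0.1174, 0.2735]
orientation: [0.001, 0.958, 0.287, 0.0]
force: [0.1, 0.4, -3.2]
grip_width: 0.0134
```

```bash
python3 -c "
from h import *
to([.5657,-.1172,.274],-58)"
```

```text
p [ 0.5658 -0.1174  0.2735] yawy -56.59 shift units [-0.   -0.01 -0.02] rz units 0.28 tilt [ 0.001 -0.002 -1.   ] q [-0.31  0.39  1.41 -0.    1.35  0.68] F [ 0.14  0.44 -3.22] Tq [-0.02  0.04 -0.03] w 0.0134 t 19.35
```

Free of moments at -56.6 and z = 0.2735. I twist anticlockwise gently.

servo_tool([
  [[0,0,0],[0,0,-0.2],8],
  [[0,0,0],[0,0,-0.4],8],
  [[0,0,0],[0,0,-0.6],8],
  [[0,0,0],[0,0,-0.8],8],
  [[0,0,0],[0,0,-0.9],8],
  [[0,0,0],[0,0,-0.9],8],
  [[0,0,0],[0,0,-0.9],8],
  [[0,0,0],[0,0,-0.9],8],
])

```text
t: 20.02
tcp_pos: [0.5658, -0.1174, 0.2735]
orientation: [0.001, 0.946, 0.325, 0.0]
force: [-0.6, 0.4, -3.9]
grip_width: 0.0133
```

```bash
python3 -c "
from h import *
to([.5657,-.1172,.274],-46)"
```

```text
p [ 0.5658 -0.1174  0.2735] yawy -52.1 shift units [ 0.   -0.01 -0.02] rz units -1.22 tilt [ 0.001 -0.002 -1.   ] q [-0.31  0.39  1.41 -0.    1.35  0.6 ] F [-0.62  0.38 -3.91] Tq [-0.01  0.02 -0.02] w 0.0133 t 20.0167
```

Clean. I continue over the lip.

servo_tool([
  [[0,0,0],[0,0,-0.2],8],
  [[0,0,0],[0,0,-0.4],8],
  [[0,0,0],[0,0,-0.6],8],
  [[0,0,0],[0,0,-0.8],8],
  [[0,0,0],[0,0,-1.0],8],
  [[0,0,0],[0,0,-1.0],8],
  [[0,0,0],[0,0,-1.0],8],
  [[0,0,0],[0,0,-1.0],8],
])

```text
t: 20.68
tcp_pos: [0.5658, -0.1174, 0.2735]
orientation: [0.001, 0.931, 0.366, 0.0]
force: [0.1, -0.2, -3.8]
grip_width: 0.0136
```

```bash
python3 -c "
from h import *
to([.5657,-.1172,.274],-46)"
```

```text
p [ 0.5658 -0.1174  0.2735] yawy -47.12 shift units [ 0.   -0.01 -0.02] rz units -0.22 tilt [ 0.001 -0.002 -1.   ] q [-0.31  0.39  1.41 -0.    1.35  0.52] F [ 0.11 -0.15 -3.84] Tq [ 0.02  0.02 -0.05] w 0.0136 t 20.6833
```

servo_tool([
  [[0,0,0],[0,0,-0.3],8],
  [[0,0,0],[0,0,-0.6],8],
  [[0,0,0],[0,0,-0.9],8],
  [[0,0,0],[0,0,-1.2],8],
  [[0,0,0],[0,0,-1.5],8],
  [[0,0,0],[0,0,-1.8],8],
  [[0,0,0],[0,0,-1.8],8],
  [[0,0,0],[0,0,-1.8],8],
])

```text
t: 21.35
tcp_pos: [0.5658, -0.1174, 0.2735]
orientation: [0.001, 0.899, 0.437, 0.0]
force: [0.4, -0.3, -3.6]
grip_width: 0.0134
```

```bash
python3 -c "
from h import *
to([.5657,-.1172,.274],-21)"
```

```text
p [ 0.5658 -0.1174  0.2735] yawy -38.18 shift units [ 0.   -0.01 -0.02] rz units -3.44 tilt [ 0.001 -0.002 -1.   ] q [-0.31  0.39  1.41 -0.    1.35  0.36] F [ 0.39 -0.26 -3.63] Tq [ 0.05  0.01 -0.01] w 0.0134 t 21.35
```

servo_tool([
  [[0,0,0],[0,0,-0.5],8],
  [[0,0,0],[0,0,-1.0],8],
  [[0,0,0],[0,0,-1.5],8],
  [[0,0,0],[0,0,-2.0],8],
  [[0,0,0],[0,0,-2.5],8],
  [[0,0,0],[0,0,-2.9],8],
  [[0,0,0],[0,0,-2.9],8],
  [[0,0,0],[0,0,-2.9],8],
])

```text
t: 22.02
tcp_pos: [0.5658, -0.1174, 0.2735]
orientation: [0.001, 0.838, 0.546, -0.0]
force: [0.5, 0.5, -3.1]
grip_width: 0.0133
```

```bash
python3 -c "
from h import *
to([.5657,-.1172,.274],-21)"
```

```text
p [ 0.5658 -0.1174  0.2735] yawy -23.78 shift units [ 0.   -0.01 -0.02] rz units -0.56 tilt [ 0.001 -0.002 -1.   ] q [-0.31  0.39  1.41 -0.    1.35  0.11] F [ 0.46  0.45 -3.07] Tq [-0.   -0.   -0.02] w 0.0133 t 22.0167
```

servo_tool([
  [[0,0,0],[0,0,-0.1],8],
  [[0,0,0],[0,0,-0.2],8],
  [[0,0,0],[0,0,-0.3],8],
  [[0,0,0],[0,0,-0.4],8],
  [[0,0,0],[0,0,-0.5],8],
  [[0,0,0],[0,0,-0.6],8],
  [[0,0,0],[0,0,-0.6],8],
  [[0,0,0],[0,0,-0.6],8],
])

```text
t: 22.68
tcp_pos: [0.5658, -0.1174, 0.2734]
orientation: [0.001, 0.823, 0.568, -0.0]
force: [0.1, 0.6, -4.4]
grip_width: 0.0132
```

```bash
python3 -c "
from h import *
to([.5657,-.1172,.274],-21)"
```

```text
p [ 0.5658 -0.1174  0.2734] yawy -20.78 shift units [ 0.01 -0.01 -0.02] rz units 0.04 tilt [ 0.001 -0.002 -1.   ] q [-0.31  0.39  1.41 -0.    1.35  0.06] F [ 0.08  0.57 -4.42] Tq [-0.05 -0.06  0.07] w 0.0132 t 22.6833
```

servo_tool([
  [[0,0,0],[0,0,-0.1],8],
  [[0,0,0],[0,0,-0.2],8],
  [[0,0,0],[0,0,-0.3],8],
  [[0,0,0],[0,0,-0.4],8],
  [[0,0,0],[0,0,-0.4],8],
  [[0,0,0],[0,0,-0.4],8],
  [[0,0,0],[0,0,-0.4],8],
  [[0,0,0],[0,0,-0.4],8],
])

```text
t: 23.35
tcp_pos: [0.5658, -0.1174, 0.2735]
orientation: [0.001, 0.813, 0.582, -0.0]
force: [0.2, 0.3, -4.4]
grip_width: 0.0133
```

```bash
python3 -c "
from h import *
to([.5657,-.1172,.274],-21)"
```

```text
p [ 0.5658 -0.1174  0.2735] yawy -18.79 shift units [ 0.01 -0.01 -0.02] rz units 0.44 tilt [ 0.001 -0.002 -1.   ] q [-0.31  0.39  1.41 -0.    1.35  0.02] F [ 0.16  0.31 -4.38] Tq [ 0.02 -0.01 -0.02] w 0.0133 t 23.35
```

servo_tool([
  [[0,0,0.03],[0,0,0.1],8],
  [[0,0,0.06],[0,0,0.1],8],
  [[0,0,0.09],[0,0,0.1],8],
  [[0,0,0.12],[0,0,0.1],8],
  [[0,0,0.15],[0,0,0.1],8],
  [[0,0,0.16],[0,0,0.1],8],
  [[0,0,0.16],[0,0,0.1],8],
  [[0,0,0.16],[0,0,0.1],8],
])

```text
t: 24.02
tcp_pos: [0.5658, -0.1174, 0.2694]
orientation: [0.001, 0.816, 0.579, -0.0]
force: [0.3, 1.5, -3.8]
grip_width: 0.0132
```

```bash
python3 -c "
from h import *
to([.5657,-.1172,.2675],-21)"
```

```text
p [ 0.5658 -0.1174  0.2694] yawy -19.29 shift units [ 0.01 -0.01  0.08] rz units 0.34 tilt [ 0.001 -0.002 -1.   ] q [-0.31  0.39  1.41 -0.    1.34  0.03] F [ 0.34  1.46 -3.8 ] Tq [-0.05  0.02 -0.03] w 0.0132 t 24.0167
```

servo_tool([
  [[0,0,0.02],[0,0,0],8],
  [[0,0,0.04],[0,0,0],8],
  [[0,0,0.04],[0,0,0],8],
  [[0,0,0.04],[0,0,0],8],
  [[0,0,0.04],[0,0,0],8],
  [[0,0,0.04],[0,0,0],8],
  [[0,0,0.04],[0,0,0],8],
  [[0,0,0.04],[0,0,0],8],
])

```text
t: 24.68
tcp_pos: [0.5658, -0.1174, 0.2685]
orientation: [0.001, 0.816, 0.579, -0.0]
force: [0.3, -0.1, -3.9]
grip_width: 0.0132
```

```bash
python3 -c "
from h import *
to([.5657,-.1172,.2675],-21)"
```

```text
p [ 0.5658 -0.1174  0.2685] yawy -19.29 shift units [ 0.01 -0.01  0.04] rz units 0.34 tilt [ 0.001 -0.002 -1.   ] q [-0.31  0.39  1.41 -0.    1.33  0.03] F [ 0.26 -0.05 -3.94] Tq [ 0.05 -0.01  0.04] w 0.0132 t 24.6833
```

servo_tool([
  [[0,0,0.02],[0,0,0],8],
  [[0,0,0.04],[0,0,0],8],
  [[0,0,0.04],[0,0,0],8],
  [[0,0,0.04],[0,0,0],8],
  [[0,0,0.04],[0,0,0],8],
  [[0,0,0.04],[0,0,0],8],
  [[0,0,0.04],[0,0,0],8],
  [[0,0,0.04],[0,0,0],8],
])

```text
t: 25.35
tcp_pos: [0.5659, -0.1174, 0.2675]
orientation: [0.001, 0.816, 0.579, -0.0]
force: [-0.5, -0.3, -3.8]
grip_width: 0.0135
```

```bash
python3 -c "
from h import *
to([.5657,-.1172,.2675],-21)"
```

```text
p [ 0.5659 -0.1174  0.2675] yawy -19.29 shift units [ 0.01 -0.01  0.  ] rz units 0.34 tilt [ 0.001 -0.002 -1.   ] q [-0.31  0.39  1.42 -0.    1.33  0.03] F [-0.47 -0.25 -3.76] Tq [-0.04  0.01  0.01] w 0.0135 t 25.35
```

servo_tool([
  [[0,0,0.02],[0,0,0],8],
  [[0,0,0.03],[0,0,0],8],
  [[0,0,0.03],[0,0,0],8],
  [[0,0,0.03],[0,0,0],8],
  [[0,0,0.03],[0,0,0],8],
  [[0,0,0.03],[0,0,0],8],
  [[0,0,0.03],[0,0,0],8],
  [[0,0,0.03],[0,0,0],8],
])

```text
t: 26.02
tcp_pos: [0.566, -0.1175, 0.2669]
orientation: [0.001, 0.816, 0.579, 0.0]
force: [-0.3, -0.2, 4.4]
grip_width: 0.0133
```

```bash
python3 -c "
from h import *
to([.5657,-.1172,.2675],-21)"
```

```text
p [ 0.566  -0.1175  0.2669] yawy -19.29 shift units [ 0.01 -0.01 -0.02] rz units 0.34 tilt [ 0.002 -0.002 -1.   ] q [-0.31  0.39  1.42 -0.    1.33  0.03] F [-0.26 -0.19  4.37] Tq [ 0.04  0.15 -0.02] w 0.0133 t 26.0167
```

The pin landed on the floor at z = 0.267 (a rise of about 67 mm, matching the head height). I release.

servo_tool([
  [[0,0,0],[0,0,0],14],
  [[0,0,0],[0,0,0],15],
  [[0,0,0],[0,0,0],17],
  [[0,0,0],[0,0,0],19],
  [[0,0,0],[0,0,0],22],
  [[0,0,0],[0,0,0],26],
  [[0,0,0],[0,0,0],30],
  [[0,0,0],[0,0,0],36],
])

```text
t: 26.68
tcp_pos: [0.566, -0.1175, 0.2669]
orientation: [0.001, 0.816, 0.579, 0.0]
force: [0.3, 0.6, -0.3]
grip_width: 0.0359
```

```bash
python3 -c "
from h import *
to([.5657,-.1172,.2675],-21)
d=env.capture('wrist');cv2.imwrite('pics/w9.png',d['frame'][...,::-1])"
```

```text
p [ 0.566  -0.1175  0.2669] yawy -19.29 shift units [ 0.01 -0.01 -0.02] rz units 0.34 tilt [ 0.002 -0.002 -1.   ] q [-0.31  0.39  1.42 -0.    1.33  0.03] F [ 0.31  0.62 -0.34] Tq [-0.01 -0.    0.  ] w 0.0359 t 26.6833
```

View pics/w9.png

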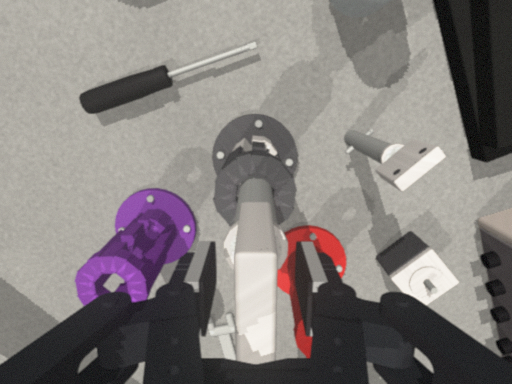

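The mast stands up free of the fingers. I open fully and retract straight up.

servo_tool([
  [[0,0,0],[0,0,0],50],
  [[0,0,0],[0,0,0],70],
  [[0,0,-0.5],[0,0,0],80],
  [[0,0,-1.2],[0,0,0],80],
  [[0,0,-2.2],[0,0,0],80],
  [[0,0,-3.2],[0,0,0],80],
  [[-0.8,0,-4.0],[0,0,0],80],
  [[-1.8,0,-4.2],[0,0,0],80],
])

```text
t: 27.4
tcp_pos: [0.5521, -0.1594, 0.3756]
orientation: [0.003, 0.815, 0.58, 0.002]
force: [-0.0, -1.5, 0.0]
grip_width: 0.0797
```

servo_tool([
  [[-0.5,0,0],[0,0,0],80],
  [[-1,0,0],[0,0,0],80],
  [[-1,0,0],[0,0,0],80],
  [[-1,0,0],[0,0,0],80],
  [[-1,0,0],[0,0,0],80],
  [[-1,0,0],[0,0,0],80],
  [[-1,0,0],[0,0,0],80],
  [[-1,0,0],[0,0,0],80],
])

```text
t: 28.07
tcp_pos: [0.544, -0.1825, 0.3754]
orientation: [0.003, 0.815, 0.58, 0.001]
force: [0.2, -0.4, -0.1]
grip_width: 0.0799
```

Run:
```python
from h import *
for k in range(2):
    s,p,M=pose();d=env.capture('wrist');W=np.eye(4);W[:3,:3]=M;W[:3,3]=p
    Q=cloud(d,W@d['tool_from_camera']).reshape(-1,3);Q=Q[np.hypot(Q[:,0]-.565,Q[:,1]+.117)<.05]
    T=Q[(Q[:,2]>.3)&(Q[:,2]<.325)];print(len(T),T[:,2].mean() if len(T) else np.histogram(Q[:,2],20))
    if len(T):print(cv2.minAreaRect((T[:,:2]*1000).astype(np.float32)))
cv2.imwrite('pics/w10.png',d['frame'][...,::-1])
d=env.capture('side');cv2.imwrite('pics/s10.png',cv2.resize(d['frame'][120:340,120:400,::-1],None,fx=2.7,fy=2.7))
to([.5657,-.1172,.2675],-21)
```

```text
2144 0.3123987443880453
((565.5372314453125, -117.22069549560547), (50.08317184448242, 14.046680450439453), 70.05433654785156)
2155 0.31236740314900024
((565.56201171875, -117.27802276611328), (50.23633575439453, 14.003865242004395), 70.13339233398438)
p [ 0.5439 -0.1828  0.3756] yawy -19.14 shift units [ 2.77 -0.07  4.32] rz units 0.37 tilt [ 0.006 -0.004 -1.   ] q [-0.43  0.31  1.25 -0.    1.57 -0.09] F [ 0.31  0.09 -0.49] Tq [-0.01 -0.03  0.04] w 0.0798 t 28.2167
```

View pics/w10.png

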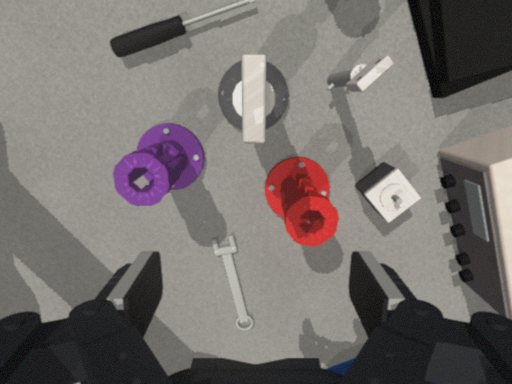

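View pics/s10.png

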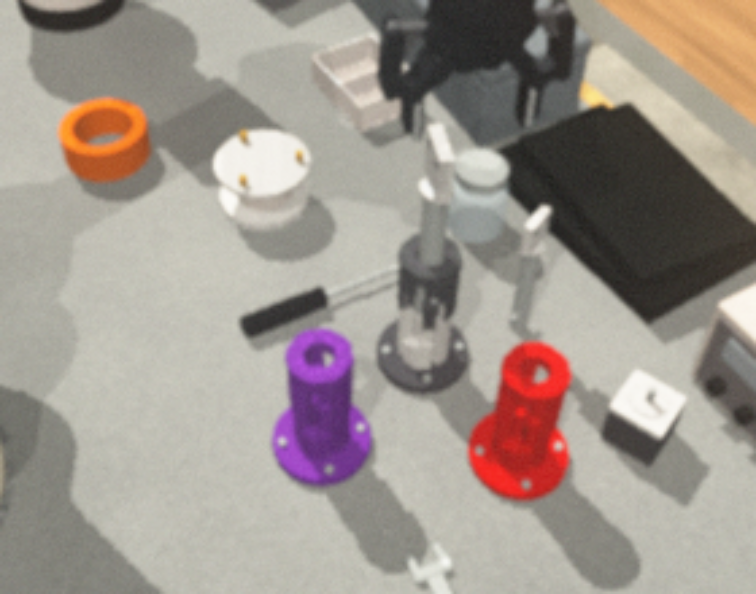

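The blade top is at 0.312 (centre about 0.285), its yaw of 70° is about 51.5° from the slot line, and it stays still and upright. The other things look unmoved. I hand in.

```bash
python3 -c "
from h import *
env.close_job();print(env.observe()['t'])"
```

```text
the job is handed in; nothing more can be done
the job is handed in; nothing more can be done
```

The mast is raised and standing by itself in the upper notch, and I handed the job in about 28 s into the 72 s allowed. No verdict was reported.

I gripped the blade, lifted it 6.5 mm and twisted it clockwise into the slot. I then slid it up, leaning lightly anticlockwise until it gave way at a rise of about 70 mm. From there I turned it over the lip into the pocket, lowered it until the pin touched the floor at a rise of about 67 mm, let go and retracted.

**Last checks**
- **Height:** the blade's centre is at about 0.285 m, above the 0.257 m needed. The 67 mm rise matches the measured head height.
- **Angle:** the blade is about 51.5° from the slot line, above the 44° needed. The slot line itself is only known to within a degree or two.
- **At rest:** two wrist pictures 0.05 s apart showed the same pose, upright, with the gripper well clear.
- **Force:** the wrist readings at the end of each move stayed below 5 N. I did not read the force between mast and post directly.
- **Other things:** they look unmoved in the side and wrist pictures. I compared by eye and did not measure them.

**Disagreement:** the slot sides were felt about 24° apart instead of 18°. I put this down to give in the grip, and took the slot centre as the middle of the two contacts. My first guess, from one side only, was about 3.5° off. I did not feel the pocket's side stop; the mast was still free at about 52.7°, so I lowered it there.

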